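# Take the lift-off lid from the sample cooler and stand it in the lid stand

## Task

Open the small grey sample cooler fully: swing its white lid up on its hinge until it stands vertical, still on its hinge pins, then lift it straight up off the pins. Stand the lid upright, hinge end down, all the way down in the slot of the aluminium lid stand, about midway along the slot, and let go.

Things in the scene. Friction and masses are not known exactly. Their poses are not given: they have to be found in the camera images.
- lid: Loose white lid (0.15-0.3 kg), closed at the start: plate 100 (x) x 130 (y) x 16 mm. Origin on the hinge line, mid width, mid thickness; plate spans x -120 to -20. Closed: z up, -x runs from hinge to handle. Upright: x points down. Two steel hooks at y +-41 (12 wide, 21 thick) end at x = +14; their slots open towards +x, so it only comes off the pins upright, raised 18 mm. Falls shut if let go.
- lid_handle (a point): Middle of the grip bar of the lid's steel bow handle, at lid x = -170, y = 0, z = 0; axes as the lid's. Round bar 10 mm thick, straight along y from -40 to +40, with a free gap of 45 mm between it and the plate's edge (no room there for fully opened wide fingers); it can turn between the fingers.
- pins (a point): Hinge axis of the fixed grey sample cooler, midway between its two 8 mm pins; z up, y along the pins. The lid's origin lies here at the start. The cooler is an open box, 100 (x) x 130 (y) x 75 mm high, vials inside, standing at x -120 to -20, z -83 to -8 from this point; the handle sticks out beyond its -x side. The lugs that carry the pins end 9 mm above this point.
- lid_stand: Fixed aluminium lid stand: base 110 (x) x 120 (y) x 6 mm with two walls forming one slot along its y axis, 32 mm wide, 112 long, ends open; slot floor 6 mm above the bench, walls to 58 mm, mouth flared to 70 mm high, 56 wide. Origin: centre of its underside, under the slot's middle; z up. The lid may face either way; fully down its origin is 20 mm above the bench.

How it is judged:
By the outcome, as a careful person would: the job done as asked, in the order asked, and still so for the second after the job is handed in, with the robot touching nothing.
It also fails if it takes over 45 s, if anything falls off the work surface, if the arm or the gripper's body presses on something with over 40 N, if the wrist force passes 120 N, or if a joint passes its speed limit or range.

## Robot

A 6-joint arm with a two-finger parallel gripper is mounted at the origin on a cart in front of the work surface, level with it; the furniture and walls round the work are solid. World frame = base frame: x ahead of the robot, y to its left, z up, the work surface at z = 0. Lengths are in mm, angles in rad, forces in N, time in s.
With the tool pointing down it reaches from about 350 to 875 mm from the base axis. Payload 4.2 kg.
Tool frame: the origin (TCP) lies midway between the tips of the shut fingers; the grasp point (between the pads) lies 19 mm behind it; z points along the fingers, y is the line along which they close (so a half turn about z gives the same grasp; the last joint's range is limited). The gripper opens to 85 mm and grips with 20 to 120 N. Pads are 22 mm wide; open, the fingers measure 114 mm over their backs; the gripper's body (76 mm by 85 mm) begins 54 mm behind the grasp point. The pads swing forward as they close: fully open they stand 13 mm farther back than shut.
Start: joints at [1.47, 0.385, 0.008, 0, -1.194, -0.259], TCP at [220.021, 584.97, 231.312] pointing down, gripper open.
Joint ranges: [-3.14, 3.14], [-1.21, 2.06], [-1.07, 1.41], [-3.16, 2.05], [-2.99, -0.16], [-3.1, 3.1]. Speed limits (rad/s): [2.79, 2.79, 3.14, 3.14, 3.14, 3.14].

## Interface

Orientations are given as a unit quaternion [x, y, z, w].
In Python, from bench import arm gives the robot as it stands.
- The arm moves only by the tool send_rows, never from a script. Its argument "targets" is a list of rows, each an object of numbers: "gripper": the gripper command: -1 is fully open, 1 is shut, values between are in proportion; "x", "y", "z": the shift along the tool's x, y, z in cm; "ax", "ay", "az": the turn, a rotation vector about the tool's x, y, z in degrees. A call has 1 to 5 rows; each row shifts and turns the commanded pose from where the row before left it, along the tool's axes as they then stand; what a row does not reach is not made up. A row lasts 1/12 s, in which the tool goes at most 41.7 mm and 7.16 degrees, less where a joint would pass 70% of its speed; a pose out of reach is approached as far as the arm can. A call is refused whole if a number of a shift passes 4.17 or a number of a turn 7.16, either way. A call with a gripper value outside its range is refused whole. The fingers move at their own pace and stop on an object; the grip force is fixed at half the most. Time passes only in rows, so rows that do not move let the fingers close. It gives the time, the measured TCP pose, the force, the opening and the grip force at its end, in the units of the state.
- arm.read_state(): the state, without advancing time (a new reading comes with each control period).
- arm.get_image(name): name is "side" or "top"; returns (picture, depth): 420x560x3 uint8, red, green, blue; 420x560 float32, mm along the optical axis (not along the pixel's ray), 0 where there is no reading.
- arm.camera_model(name): a dict with "fx", "fy", "cx", "cy" (pixels), "cam_to_world" (4x4, takes a point from camera to world coordinates). Camera axes: x right, y down, z forward; pixel columns grow to the right and rows downward; lengths in mm; the calibration is good to about 2 mm. A picture is of the moment at which its call begins. camera_model takes no time and is no camera call.
- arm.job_done(): hands the job in; it is judged then, once.
Trained networks look in the newest picture that a camera, given by its name, has taken for a name from the list of things; names that differ only in an ending like _2 or _b are one class to them, and where a whole thing is asked for, a point or a joint stands for the part that bears it (a point fixed in the world has none). Each returns a list of dicts, best first, with "score" (0 to 1); they miss things now and then, are a little off and sometimes report something else, mostly with a low value. They report only what shows in the picture. A call takes as long as a camera call.
- arm.boxes_of(camera, thing): "rect" ([left, top, width, height] in pixels, round what is visible of it).
The state is a dict: "clock": time; "joints": joint angles; "joint_vel": joint speeds; "joint_efforts": joint torques, N m; "position": TCP position; "ee_rot": TCP orientation; "contact_force": force on the tool from outside, world axes, zero at the start; "wrist_torque": the same for the moment, N m; "gripper_width": finger opening in mm; "grasp_force": force on a finger pad.
Only numpy, scipy, OpenCV 4.12 (cv2) and the standard library are available. Lean on these libraries where they do the work, as an engineer would, in place of code of your own. Each camera call takes 0.05 s, during which the arm holds its last target. There are 200 camera calls.

## Working session

There is one attempt and no reset: what is moved stays moved. The work goes in short steps, Python scripts to look and compute and a tool call to move; the robot and the scene stay as the last step left them, time stands still between calls to the robot, and variables do not carry over. Pictures are saved under pics/ and viewed, at most 10 in all, crops included, and the job is handed in when it is done.

Besides the shell and the picture viewer there is one more tool, called after "Emit:" as name([rows], argument=value, ...), one row to a line, values as JSON. send_rows: Moves the arm, as the interface text tells. Its arguments: {"type":"object","properties":{"targets":{"type":"array"}},"required":["targets"]}

```bash
mkdir -p pics; ls
python3 - <<'E'
from bench import arm
import cv2, numpy as np
s=arm.read_state(); print({k:np.round(v,3) for k,v in s.items()})
ims=[]
for c in ("side","top"):
    im,d=arm.get_image(c); np.save(f"d_{c}.npy",d)
    m=arm.camera_model(c); print(c,m['fx'],m['cx'],m['cy'],np.round(m['cam_to_world'],3).tolist())
    for t in ("lid","lid_handle","pins","lid_stand"):
        print(c,t,[(b['rect'],round(b['score'],2)) for b in arm.boxes_of(c,t)][:3])
    cv2.imwrite(f"pics/{c}0.png",im[:,:,::-1])
E
```

```text
pics
{'clock': np.float64(0.0), 'joints': array([ 1.47 ,  0.386,  0.007, -0.   , -1.194, -0.259]), 'joint_vel': array([-0.002, -0.001, -0.   , -0.001,  0.002,  0.001]), 'joint_efforts': array([-1.0000e-03, -3.9229e+01,  1.8840e+01,  4.1860e+00, -5.0000e-03,
       -0.0000e+00]), 'position': array([219.837, 584.428, 230.213]), 'ee_rot': array([ 0.984, -0.179, -0.   ,  0.001]), 'contact_force': array([-0.365, -0.205,  0.978]), 'wrist_torque': array([-0.007,  0.002, -0.049]), 'grasp_force': np.float64(0.0), 'gripper_width': np.float64(85.723)}
side 451.96048819888006 277.22408808461677 208.81509331234844 [[0.865, -0.253, 0.432, 50.457], [-0.501, -0.423, 0.755, -633.529], [-0.008, -0.87, -0.493, 571.878], [0.0, 0.0, 0.0, 1.0]]
side lid [([260.8, 203.1, 95.9, 56.0], 0.84)]
side lid_handle [([261.6, 203.0, 95.7, 54.6], 0.83)]
side pins [([263.7, 207.2, 84.3, 76.4], 0.88)]
side lid_stand [([217.9, 171.1, 51.6, 45.9], 0.82)]
top 432.8280037365831 276.44271022825643 208.89340587630383 [[-0.026, -0.981, 0.19, 334.255], [-1.0, 0.027, -0.0, 145.331], [-0.005, -0.19, -0.982, 923.112], [0.0, 0.0, 0.0, 1.0]]
top lid [([297.6, 173.2, 102.2, 76.0], 0.6)]
top lid_handle [([292.9, 176.3, 103.4, 74.8], 0.68)]
top pins [([300.0, 189.3, 67.9, 63.2], 0.77)]
top lid_stand [([168.3, 185.4, 57.5, 62.5], 0.94)]
```

View pics/top0.png

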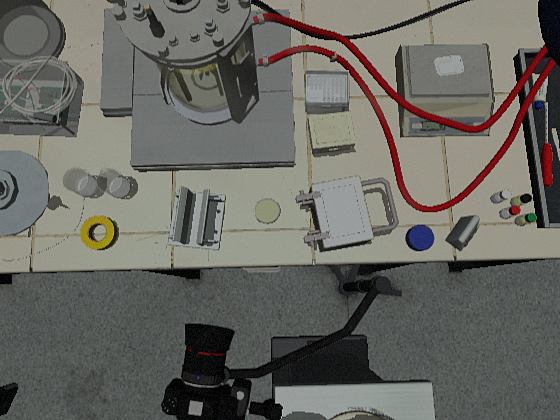

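View pics/side0.png

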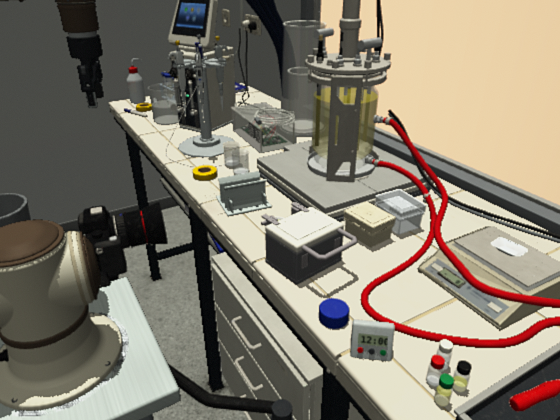

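The top picture shows the cooler at about (342,213), with its hinge hooks on the left (312,200)/(318,235) and the handle on the right (390,205). The lid stand is at (197,217), its slot running roughly up and down the picture. The side picture agrees, showing the cooler at (305,245) and the stand at (243,193). Next I'll measure with depth.

```bash
cat > h.py <<'E'
import numpy as np, cv2
from bench import arm
def cloud(c,d):
    m=arm.camera_model(c); v,u=np.mgrid[:d.shape[0],:d.shape[1]]
    P=np.stack([(u-m['cx'])/m['fx']*d,(v-m['cy'])/m['fy']*d,d],-1)
    T=np.array(m['cam_to_world']); W=P@T[:3,:3].T+T[:3,3]; W[d<=0]=np.nan
    return W
def rect(P):
    r=cv2.minAreaRect(P[:,:2].astype(np.float32)); return np.round(r[0],1),np.round(r[1],1),round(r[2],2)
E
python3 - <<'E'
from h import *
for c,rl,rs in (("top",(288,168,408,255),(163,180,232,252)),("side",(250,195,365,300),(210,165,275,222))):
    W=cloud(c,np.load(f"d_{c}.npy"))
    for nm,r in (("lid",rl),("stand",rs)):
        Q=W[r[1]:r[3],r[0]:r[2]].reshape(-1,3); Q=Q[np.isfinite(Q[:,2])]
        print(c,nm,"hist",np.histogram(Q[:,2],bins=np.arange(-10,131,10))[0])
        if nm=="lid":
            A=Q[(Q[:,2]>84)&(Q[:,2]<98)]; print(" all hi",rect(A),len(A),np.median(A[:,2]))
        else:
            for lo,hi in ((62,80),(50,80),(3,12)):
                A=Q[(Q[:,2]>lo)&(Q[:,2]<hi)]
                if len(A)>5: print(lo,hi,rect(A),len(A))
    np.save(f"W_{c}.npy",W)
W=np.load("W_top.npy")
ims=[]
im=cv2.imread("pics/top0.png"); a=cv2.resize(im[165:260,160:410],None,fx=3.2,fy=3.2,interpolation=cv2.INTER_CUBIC)
z=W[165:260,160:410,2]; b=cv2.applyColorMap((np.clip(np.nan_to_num(z),0,120)*2.1).astype(np.uint8),cv2.COLORMAP_JET)
b=cv2.resize(b,None,fx=3.2,fy=3.2,interpolation=cv2.INTER_NEAREST)
cv2.imwrite("pics/crop1.png",np.vstack([a,b])[:600])
E
```

```text
top lid hist [2472 3236  241   37   36   46   40   46   87  946 3215    0    0    0]
 all hi (array([490.6,   6.9]), array([130.3, 188.7]), 8.93) 4093 91.8943589251196
top stand hist [ 864 2797  142   95  145   65  116  596  129    0    0    0    0    0]
62 80 (array([494.1, 317.4]), array([ 61.6, 111.8]), 82.19) 630
50 80 (array([494.1, 317.4]), array([ 61.6, 111.8]), 82.19) 841
3 12 (array([503.3, 318.1]), array([150.2, 155.9]), 88.47) 1738
side lid hist [2587 2538  559  472  453  602  922  434  305  915 1641    0    0    0]
 all hi (array([489.4,   8.1]), array([133.1, 190.3]), 9.88) 2333 91.36540992600544
side stand hist [ 561 1293  305  271  269  230  331  307   35   12   69    0    0    0]
62 80 (array([492.8, 318.6]), array([ 65.5, 110.7]), 82.26) 290
50 80 (array([529.8, 329.8]), array([201.7,  98.5]), 14.46) 673
3 12 (array([528.3, 391.8]), array([330.6, 174.6]), 70.63) 565
```

View pics/crop1.png

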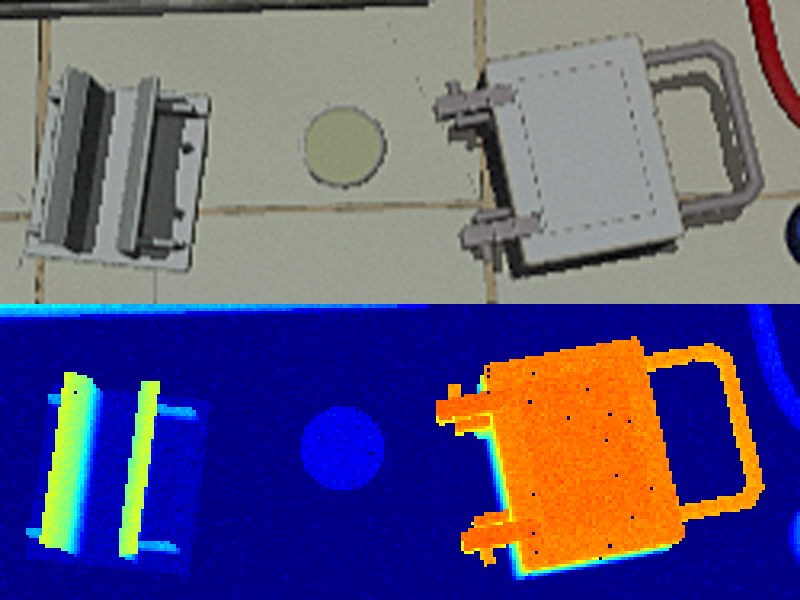

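The crop shows the stand walls at crop x 75 and 145, with the slot between them tilted slightly. The lid plate, both hooks and the bow handle all sit at an even height of about 92 mm. I'll do one refinement of the angles, plus an obstacle check.

```bash
cat >> h.py <<'E'
def around(c,W,r,lo,hi,k=0):
    m=((W[...,2]>lo)&(W[...,2]<hi)).astype(np.uint8); b=np.zeros_like(m); b[r[1]:r[3],r[0]:r[2]]=1; m&=b
    if k: m=cv2.morphologyEx(m,cv2.MORPH_OPEN,np.ones((k,k)))
    return m.astype(bool)
E
python3 - <<'E'
from h import *
for c,rl,rs in (("top",(288,168,408,255),(163,180,232,252)),("side",(250,195,365,300),(210,165,275,222))):
    W=np.load(f"W_{c}.npy")
    p=around(c,W,rl,84,98,19 if c=="top" else 21); P=W[p]; print(c,"plate",rect(P),"mean",P.mean(0).round(1))
    a=around(c,W,rl,84,98)
    R=rect(P); th=np.deg2rad(R[2]); th=th if abs(th)<.8 else th-np.pi/2
    ex=np.array([-np.sin(th),np.cos(th)]); ey=np.array([np.cos(th),np.sin(th)])
    A=W[a]; q=(A[:,:2]-R[0]); l=q@ex; t=q@ey
    bar=(l<-85); print(" th",np.rad2deg(th)," l range",l.min(),l.max()," bar l",np.percentile(l[bar],[2,50,98]).round(1)," bar t",np.percentile(t[bar],[1,99]).round(1),"z",np.median(A[bar,2]))
    fl=np.polyfit(t[l<-108],l[l<-108],1) if (l<-108).sum()>10 else None; print(" barslope deg",fl is not None and np.rad2deg(np.arctan(fl[0])))
    S=W[around(c,W,rs,64,78)]
    # split the walls
    n=np.array([np.sin(np.deg2rad(7.8)),np.cos(np.deg2rad(7.8))]); s=S[:,:2]@n; mid=(s.min()+s.max())/2
    for w in (s<mid,s>=mid):
        print(" wall",w.sum(),S[w].mean(0).round(1),rect(S[w]))
W=np.load("W_top.npy").reshape(-1,3); W2=np.load("W_side.npy").reshape(-1,3)
for V in (W,W2):
    o=V[(V[:,2]>110)&(V[:,0]>250)&(V[:,0]<640)&(V[:,1]>-220)&(V[:,1]<460)]
    print(len(o), o.min(0) if len(o) else '', o.max(0) if len(o) else '')
E
```

```text
top plate (array([471.5,  28.6]), array([75. , 93.9]), 89.42) mean [470.9  29.   92.3]
 th -0.5800000000000021  l range -120.80349421447039 77.92888637835198  bar l [-118.5 -107.1  -86.9]  bar t [-20.6  82.6] z 87.52382828215116
 barslope deg 3.804671270446399
 wall 243 [489.8 291.6  68.3] (array([490.7, 293.4]), array([ 13. , 108.9]), 82.19)
 wall 277 [496.  342.7  68.2] (array([497.5, 341.8]), array([ 13.2, 111.7]), 83.26)
side plate (array([457.8,  18.4]), array([87.6, 47.7]), 57.1) mean [456.9  15.3  92. ]
 th -32.9  l range -89.39480491361927 106.31309334351572  bar l [-89.4 -87.8 -85.5]  bar t [47.6 65.8] z 86.13384260919341
 barslope deg False
 wall 98 [486.7 290.6  68.2] (array([489. , 290.7]), array([  9. , 110.7]), 82.47)
 wall 135 [493.3 344.1  67.4] (array([495.9, 342.2]), array([ 15.5, 109.3]), 81.05)
0  
0
```

Measured poses:
- **Hinge:** about (477,87,83), with the lid's x axis at 9.2° from world +y.
- **Handle:** about (504.5,-81,83).
- **Stand:** about (493.6,318), with its slot axis at -7.7° from world x.

The visible area is clear above 110 mm. I'll turn the tool by -29.8° and move over the handle with the fingers partly open.

Emit:
send_rows([
  {"az": -5.96,"gripper": -0.05},
  {"az": -5.96,"gripper": -0.05},
  {"az": -5.96,"gripper": -0.05},
  {"az": -5.96,"gripper": -0.05},
  {"az": -5.96,"gripper": -0.05},
])

```text
$.targets[0]: bad value
```

Emit:
send_rows([
  {"x": 0.87,"y": 3.51,"z": 0.4,"gripper": -0.05},
  {"x": 0.87,"y": 3.51,"z": 0.4,"gripper": -0.05},
  {"x": 0.87,"y": 3.51,"z": 0.4,"gripper": -0.05},
  {"x": 0.87,"y": 3.51,"z": 0.4,"gripper": -0.05},
  {"x": 0.87,"y": 3.51,"z": 0.4,"gripper": -0.05},
])

```text
$.targets[0]: bad value
```

Emit:
send_rows([
  {"x": 0.87,"y": 3.51,"z": 0.4,"gripper": -0.05},
  {"x": 0.87,"y": 3.51,"z": 0.4,"gripper": -0.05},
  {"x": 0.87,"y": 3.51,"z": 0.4,"gripper": -0.05},
  {"x": 0.87,"y": 3.51,"z": 0.4,"gripper": -0.05},
  {"x": 0.87,"y": 3.51,"z": 0.4,"gripper": -0.05},
])

```text
$.targets[0]: bad value
```

Emit:
send_rows([
  {"x": 0,"y": 0,"z": 0,"ax": 0,"ay": 0,"az": -5.96,"gripper": -0.05},
  {"x": 0,"y": 0,"z": 0,"ax": 0,"ay": 0,"az": -5.96,"gripper": -0.05},
  {"x": 0,"y": 0,"z": 0,"ax": 0,"ay": 0,"az": -5.96,"gripper": -0.05},
  {"x": 0,"y": 0,"z": 0,"ax": 0,"ay": 0,"az": -5.96,"gripper": -0.05},
  {"x": 0,"y": 0,"z": 0,"ax": 0,"ay": 0,"az": -5.96,"gripper": -0.05},
])

```text
clock: 0.92
position: [220.0, 584.9, 231.3]
ee_rot: [0.997, 0.083, -0.0, -0.0]
contact_force: [-1.2, -0.4, -0.2]
gripper_width: 44.8
grasp_force: 0.0
```

Emit:
send_rows([
  {"x": 0.87,"y": 3.51,"z": 0.4,"ax": 0,"ay": 0,"az": 0,"gripper": -0.05},
  {"x": 0.87,"y": 3.51,"z": 0.4,"ax": 0,"ay": 0,"az": 0,"gripper": -0.05},
  {"x": 0.87,"y": 3.51,"z": 0.4,"ax": 0,"ay": 0,"az": 0,"gripper": -0.05},
  {"x": 0.87,"y": 3.51,"z": 0.4,"ax": 0,"ay": 0,"az": 0,"gripper": -0.05},
  {"x": 0.87,"y": 3.51,"z": 0.4,"ax": 0,"ay": 0,"az": 0,"gripper": -0.05},
])

```text
clock: 1.33
position: [291.3, 417.1, 211.3]
ee_rot: [0.997, 0.08, 0.0, -0.0]
contact_force: [0.8, -0.3, 0.9]
gripper_width: 44.6
grasp_force: 0.0
```

Emit:
send_rows([
  {"x": 0.87,"y": 3.51,"z": 0.4,"ax": 0,"ay": 0,"az": 0,"gripper": -0.05},
  {"x": 0.87,"y": 3.51,"z": 0.4,"ax": 0,"ay": 0,"az": 0,"gripper": -0.05},
  {"x": 0.87,"y": 3.51,"z": 0.4,"ax": 0,"ay": 0,"az": 0,"gripper": -0.05},
  {"x": 0.87,"y": 3.51,"z": 0.4,"ax": 0,"ay": 0,"az": 0,"gripper": -0.05},
  {"x": 0.87,"y": 3.51,"z": 0.4,"ax": 0,"ay": 0,"az": 0,"gripper": -0.05},
])

```text
clock: 1.75
position: [362.3, 250.8, 191.6]
ee_rot: [0.997, 0.08, 0.0, -0.0]
contact_force: [1.2, 0.3, -0.1]
gripper_width: 45.0
grasp_force: 0.0
```

Emit:
send_rows([
  {"x": 0.87,"y": 3.51,"z": 0.4,"ax": 0,"ay": 0,"az": 0,"gripper": -0.05},
  {"x": 0.87,"y": 3.51,"z": 0.4,"ax": 0,"ay": 0,"az": 0,"gripper": -0.05},
  {"x": 0.87,"y": 3.51,"z": 0.4,"ax": 0,"ay": 0,"az": 0,"gripper": -0.05},
  {"x": 0.87,"y": 3.51,"z": 0.4,"ax": 0,"ay": 0,"az": 0,"gripper": -0.05},
  {"x": 0.87,"y": 3.51,"z": 0.4,"ax": 0,"ay": 0,"az": 0,"gripper": -0.05},
])

```text
clock: 2.17
position: [433.4, 84.4, 171.6]
ee_rot: [0.997, 0.08, 0.001, -0.0]
contact_force: [1.0, 0.2, 1.3]
gripper_width: 45.0
grasp_force: 0.0
```

Emit:
send_rows([
  {"x": 0.87,"y": 3.51,"z": 0.4,"ax": 0,"ay": 0,"az": 0,"gripper": -0.05},
  {"x": 0.87,"y": 3.51,"z": 0.4,"ax": 0,"ay": 0,"az": 0,"gripper": -0.05},
  {"x": 0.87,"y": 3.51,"z": 0.4,"ax": 0,"ay": 0,"az": 0,"gripper": -0.05},
  {"x": 0.87,"y": 3.51,"z": 0.4,"ax": 0,"ay": 0,"az": 0,"gripper": -0.05},
  {"x": 0,"y": 0,"z": 0,"ax": 0,"ay": 0,"az": 0,"gripper": -0.05},
])

```text
clock: 2.58
position: [491.1, -51.4, 154.6]
ee_rot: [0.997, 0.077, -0.0, 0.0]
contact_force: [0.6, 1.0, 0.1]
gripper_width: 44.7
grasp_force: 0.0
```

Emit:
send_rows([
  {"x": 0.85,"y": 3.14,"z": 0,"ax": 0,"ay": 0,"az": 0,"gripper": -0.05},
  {"x": 0,"y": 0,"z": 2.0,"ax": 0,"ay": 0,"az": 0,"gripper": -0.05},
  {"x": 0,"y": 0,"z": 2.0,"ax": 0,"ay": 0,"az": 0,"gripper": -0.05},
  {"x": 0,"y": 0,"z": 1.0,"ax": 0,"ay": 0,"az": 0,"gripper": -0.05},
  {"x": 0,"y": 0,"z": 0,"ax": 0,"ay": 0,"az": 0,"gripper": -0.05},
])

```text
clock: 3.0
position: [501.3, -76.7, 103.2]
ee_rot: [0.997, 0.08, -0.003, 0.0]
contact_force: [-0.1, -0.0, 0.2]
gripper_width: 44.9
grasp_force: 0.0
```

Run:
```python
from h import *
o=[]
for c,r in (("top",(290,150,450,260)),("side",(240,160,400,290))):
    im,d=arm.get_image(c); np.save(f"d1_{c}.npy",d); o.append(cv2.resize(im[r[1]:r[3],r[0]:r[2],::-1],(400,300 if c=="top" else 300)))
cv2.imwrite("pics/g1.png",np.hstack(o))
```

```text
(no output)
```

View pics/g1.png

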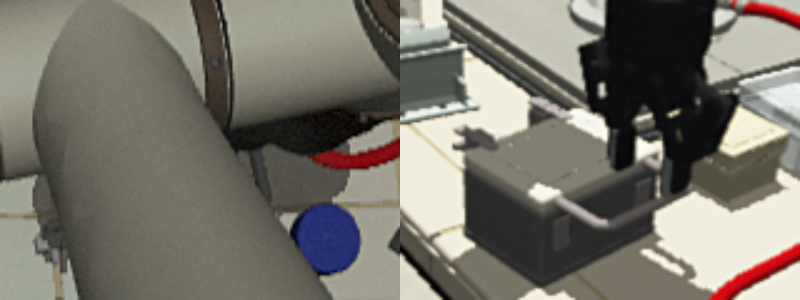

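The side crop shows the two fingers just above the bar, one over the gap (620,160) and one outside it (677,185). I'll check the bar against the fingertips numerically.

Run:
```python
from h import *
W=cloud("side",np.load("d1_side.npy"))[160:290,240:400].reshape(-1,3); W=W[np.isfinite(W[:,2])]
th=np.deg2rad(9.2); ex=np.array([-np.sin(th),np.cos(th)]); ey=np.array([np.cos(th),np.sin(th)])
for nm,V in (("before",np.load("W_side.npy")[195:300,250:365].reshape(-1,3)),("now",W),("top0",np.load("W_top.npy")[168:255,288:408].reshape(-1,3))):
    V=V[np.isfinite(V[:,2])]; b=V[(V[:,2]>76)&(V[:,2]<94)&(abs(V[:,0]-500)<90)]
    l=(b[:,:2]-[504.5,-81])@ex; t=(b[:,:2]-[504.5,-81])@ey; k=(abs(l)<14)&(abs(t)<60)
    h,e=np.histogram(t[k],bins=np.arange(-60,61,5)); print(nm,k.sum(),h,"l:",np.percentile(l[k&(abs(t)<30)],[2,50,98]).round(1),"z",np.percentile(b[k][:,2],[5,50,95]).round(1), "slope",np.polyfit(t[k&(abs(t)<35)],l[k&(abs(t)<35)],1))
f=W[(W[:,2]>104)&(W[:,2]<125)&(abs(W[:,1]+78)<70)&(abs(W[:,0]-500)<50)]
l=(f[:,:2]-[504.5,-81])@ex; t=(f[:,:2]-[504.5,-81])@ey
print("fingers l hist",np.histogram(l,bins=np.arange(-60,61,5))[0],"t",np.percentile(t,[2,50,98]).round(1))
s=arm.read_state(); print(s['position'],s['clock'],s['ee_rot'])
```

```text
before 259 [ 0 16 26 14 12 12 11 12 13 11 10 12 11 10 10 15 10  8 13 11 13  8  1  0] l: [-4.4 -1.4  3.9] z [81.2 86.4 88.7] slope [ 0.00317096 -1.01324589]
now 210 [ 0 18 20 21 11 10 13  9 12 11 13 11 11  9 10  4  6  6  5  7  2  1  0  0] l: [-4.1 -1.9  4.2] z [80.7 85.7 88.4] slope [-0.02264629 -1.2590994 ]
top0 300 [ 0  8 17 19 14 14 12 14 14 13 15 12 14 12 13 13 13 13 11 14 21 19  5  0] l: [-5.2  0.4  4.3] z [83.7 87.3 90. ] slope [0.00258519 0.20810886]
fingers l hist [ 0  0  0  0  0  2 30 34 11  0  0  0  0  0  0  0  0 50 33  2  4  0  0  0] t [-13.1  -7.2   9.6]
[503.35479968 -76.39378074 105.66919701] 3.1 [9.96749076e-01 8.05681444e-02 4.17699599e-05 2.29093071e-04]
```

The bar centre matches the estimate to within 1 mm (slope about 0, top at 88 mm). I'll correct by 4.7 mm, descend and close.

Emit:
send_rows([
  {"x": 0.04,"y": 0.47,"z": 0,"ax": 0,"ay": 0,"az": 0,"gripper": -0.05},
  {"x": 0,"y": 0,"z": 1.6,"ax": 0,"ay": 0,"az": 0,"gripper": -0.05},
  {"x": 0,"y": 0,"z": 1.6,"ax": 0,"ay": 0,"az": 0,"gripper": -0.05},
  {"x": 0,"y": 0,"z": 0.95,"ax": 0,"ay": 0,"az": 0,"gripper": -0.05},
  {"x": 0,"y": 0,"z": 0,"ax": 0,"ay": 0,"az": 0,"gripper": -0.05},
])

```text
clock: 3.52
position: [503.4, -81.2, 62.8]
ee_rot: [0.997, 0.08, -0.001, -0.0]
contact_force: [-0.1, -0.6, 0.9]
gripper_width: 45.0
grasp_force: 0.0
```

Emit:
send_rows([
  {"x": 0,"y": 0,"z": 0,"ax": 0,"ay": 0,"az": 0,"gripper": 0.4},
  {"x": 0,"y": 0,"z": 0,"ax": 0,"ay": 0,"az": 0,"gripper": 1},
  {"x": 0,"y": 0,"z": 0,"ax": 0,"ay": 0,"az": 0,"gripper": 1},
  {"x": 0,"y": 0,"z": 0,"ax": 0,"ay": 0,"az": 0,"gripper": 1},
  {"x": 0,"y": 0,"z": 0,"ax": 0,"ay": 0,"az": 0,"gripper": 1},
])

```text
clock: 3.93
position: [505.1, -81.1, 64.8]
ee_rot: [0.997, 0.08, 0.001, 0.0]
contact_force: [0.1, -0.0, 3.1]
gripper_width: 7.9
grasp_force: 58.5
```

Gripped at 8 mm and 58 N. I'll start the swing at 4.5° per row on a 170 mm arc.

Emit:
send_rows([
  {"x": 0,"y": -0.05,"z": -1.33,"ax": 0,"ay": 0,"az": 0,"gripper": 1},
  {"x": 0,"y": -0.16,"z": -1.33,"ax": 0,"ay": 0,"az": 0,"gripper": 1},
  {"x": 0,"y": -0.26,"z": -1.31,"ax": 0,"ay": 0,"az": 0,"gripper": 1},
  {"x": 0,"y": -0.36,"z": -1.28,"ax": 0,"ay": 0,"az": 0,"gripper": 1},
  {"x": 0,"y": -0.46,"z": -1.25,"ax": 0,"ay": 0,"az": 0,"gripper": 1},
])

```text
clock: 4.35
position: [501.6, -69.1, 129.3]
ee_rot: [0.997, 0.08, -0.001, 0.001]
contact_force: [1.0, -2.6, -2.2]
gripper_width: 8.0
grasp_force: 58.3
```

Emit:
send_rows([
  {"x": 0,"y": -0.56,"z": -1.21,"ax": 0,"ay": 0,"az": 0,"gripper": 1},
  {"x": 0,"y": -0.65,"z": -1.17,"ax": 0,"ay": 0,"az": 0,"gripper": 1},
  {"x": 0,"y": -0.74,"z": -1.11,"ax": 0,"ay": 0,"az": 0,"gripper": 1},
  {"x": 0,"y": -0.83,"z": -1.05,"ax": 0,"ay": 0,"az": 0,"gripper": 1},
  {"x": 0,"y": -0.91,"z": -0.98,"ax": 0,"ay": 0,"az": 0,"gripper": 1},
])

```text
clock: 4.77
position: [496.1, -33.7, 185.6]
ee_rot: [0.997, 0.08, -0.0, 0.002]
contact_force: [0.7, -6.3, 1.3]
gripper_width: 7.9
grasp_force: 58.4
```

Emit:
send_rows([
  {"x": 0,"y": -0.98,"z": -0.91,"ax": 0,"ay": 0,"az": 0,"gripper": 1},
  {"x": 0,"y": -1.05,"z": -0.83,"ax": 0,"ay": 0,"az": 0,"gripper": 1},
  {"x": 0,"y": -1.11,"z": -0.74,"ax": 0,"ay": 0,"az": 0,"gripper": 1},
  {"x": 0,"y": -1.17,"z": -0.65,"ax": 0,"ay": 0,"az": 0,"gripper": 1},
  {"x": 0,"y": -1.21,"z": -0.56,"ax": 0,"ay": 0,"az": 0,"gripper": 1},
])

```text
clock: 5.18
position: [488.1, 20.3, 224.5]
ee_rot: [0.997, 0.08, 0.001, 0.003]
contact_force: [-1.5, -4.2, 13.0]
gripper_width: 7.6
grasp_force: 59.9
```

Emit:
send_rows([
  {"x": 0,"y": -1.25,"z": -0.56,"ax": 0,"ay": 0,"az": 0,"gripper": 1},
  {"x": 0,"y": -1.28,"z": -0.46,"ax": 0,"ay": 0,"az": 0,"gripper": 1},
  {"x": 0,"y": -1.31,"z": -0.3,"ax": 0,"ay": 0,"az": 0,"gripper": 1},
  {"x": 0,"y": -1.0,"z": -0.16,"ax": 0,"ay": 0,"az": 0,"gripper": 1},
  {"x": 0,"y": 0,"z": 0,"ax": 0,"ay": 0,"az": 0,"gripper": 1},
])

```text
clock: 5.6
position: [480.2, 70.4, 238.2]
ee_rot: [0.997, 0.081, 0.001, 0.001]
contact_force: [-1.1, -3.3, 7.5]
gripper_width: 7.3
grasp_force: 58.9
```

Run:
```python
from h import *
o=[]
for c,r in (("top",(270,130,430,260)),("side",(220,120,380,290))):
    im,d=arm.get_image(c); np.save(f"d2_{c}.npy",d); o.append(cv2.resize(im[r[1]:r[3],r[0]:r[2],::-1],(400,325 if c=="top" else 425)))
o[0]=cv2.copyMakeBorder(o[0],0,100,0,0,cv2.BORDER_CONSTANT)
cv2.imwrite("pics/g2.png",np.hstack(o))
s=arm.read_state(); print(s['position'],s['clock'],s['ee_rot'],s['contact_force'],s['wrist_torque'])
```

```text
[480.32532925  69.60005161 238.07844514] 5.7 [0.99672486 0.08084705 0.00143292 0.00111821] [-0.94726548 -2.53944288  6.76004319] [-1.23058902  0.13513596 -0.09662564]
```

View pics/g2.png

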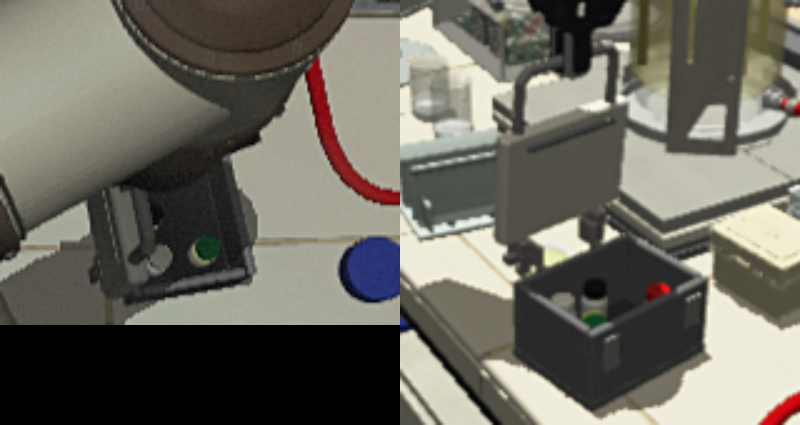

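The lid stands nearly upright on its pins (hooks at crop (520,255) and (592,225)), still held at the bar. I'll fit a plane to the plate face to get the true tilt.

```bash
cat >> h.py <<'E'
def plane(c,d,r,n0,tol=0.25):
    "fit lid face: points in box (world ranges r), robust plane"
    W=cloud(c,d).reshape(-1,3); W=W[np.isfinite(W[:,2])]
    k=np.all([(W[:,i]>r[i][0])&(W[:,i]<r[i][1]) for i in range(3)],0); P=W[k]
    for _ in range(15):
        m=np.median(P,0) if _==0 else P.mean(0); n=np.linalg.svd(P-m,full_matrices=False)[2][2]; n*=np.sign(n@n0)
        e=(P-m)@n; Q=P[abs(e)<max(3,1.5*np.median(abs(e)))]
        if len(Q)==len(P): break
        P=Q
    return P.mean(0),n,len(P),np.std((P-m)@n),P
E
python3 - <<'E'
from h import *
m,n,N,s,P=plane("side",np.load("d2_side.npy"),((420,540),(30,110),(112,198)),np.array([.16,-.987,0]))
print(m,n,N,s,"tilt from vertical deg",np.rad2deg(np.arcsin(n[2])),"yaw",np.rad2deg(np.arctan2(n[0],-n[1])))
e=np.array([np.cos(np.deg2rad(9.2)),np.sin(np.deg2rad(9.2))]);t=P[:,:2]@e;print("t mid",np.percentile(t,[.5,99.5]),"hinge t",np.array([477.3,86.8])@e,"z",P[:,2].min(),P[:,2].max())
E
```

```text
[477.57869576  72.45473964 155.0318803 ] [ 0.15499936 -0.98345831 -0.0937281 ] 1518 1.0327385065528087 tilt from vertical deg -5.378118415670103 yaw 8.956509246563233
t mid [425.53767393 545.28984716] hinge t 485.0378264109884 z 112.04610114639655 197.9713277263969
```

5.4° remain, which is 16 mm and agrees with the arc count.

Emit:
send_rows([
  {"x": 0,"y": -0.8,"z": -0.12,"ax": 0,"ay": 0,"az": 0,"gripper": 1},
  {"x": 0,"y": -0.8,"z": -0.06,"ax": 0,"ay": 0,"az": 0,"gripper": 1},
  {"x": 0,"y": 0,"z": 0,"ax": 0,"ay": 0,"az": 0,"gripper": 1},
  {"x": 0,"y": 0,"z": 0,"ax": 0,"ay": 0,"az": 0,"gripper": 1},
])

```text
clock: 6.03
position: [477.7, 85.6, 239.4]
ee_rot: [0.997, 0.081, 0.001, 0.001]
contact_force: [-1.1, -1.9, 7.1]
gripper_width: 7.3
grasp_force: 58.8
```

Run:
```python
from h import *
im,d=arm.get_image("side")
m,n,N,s,P=plane("side",d,((420,540),(30,110),(112,198)),np.array([.16,-.987,0]))
print(m,n,N,s,"tilt",np.rad2deg(np.arcsin(n[2])),"yaw",np.rad2deg(np.arctan2(n[0],-n[1])))
s=arm.read_state(); print(s['position'],s['clock'],s['ee_rot'],s['contact_force'],s['wrist_torque'])
```

```text
[477.31391977  79.29248324 154.49463858] [ 1.55310798e-01 -9.87865491e-01  5.72627119e-04] 1597 1.1220035123322005 tilt 0.03280911894437158 yaw 8.934823425098697
[477.70473631  85.4825946  239.46465347] 6.0833 [9.96751028e-01 8.05315035e-02 1.25079343e-03 7.06979261e-04] [ 0.29948547 -2.24976953  7.01544546] [-0.86492925  0.20957203 -0.03758912]
```

The lid is vertical (tilt 0.03°). Lifting straight up.

Emit:
send_rows([
  {"x": 0,"y": 0,"z": -0.6,"ax": 0,"ay": 0,"az": 0,"gripper": 1},
  {"x": 0,"y": 0,"z": -1.0,"ax": 0,"ay": 0,"az": 0,"gripper": 1},
  {"x": 0,"y": 0,"z": -1.2,"ax": 0,"ay": 0,"az": 0,"gripper": 1},
  {"x": 0,"y": 0,"z": -1.2,"ax": 0,"ay": 0,"az": 0,"gripper": 1},
  {"x": 0,"y": 0,"z": -1.0,"ax": 0,"ay": 0,"az": 0,"gripper": 1},
])

```text
clock: 6.5
position: [477.2, 86.3, 288.7]
ee_rot: [0.997, 0.08, 0.0, -0.0]
contact_force: [0.9, -0.8, -1.3]
gripper_width: 7.4
grasp_force: 59.1
```

Run:
```python
from h import *
im,d=arm.get_image("side"); np.save("d3.npy",d)
m,n,N,s,P=plane("side",d,((400,560),(30,130),(155,250)),np.array([.16,-.987,0]))
print(m,n,N,s,"tilt",np.rad2deg(np.arcsin(n[2])),"yaw",np.rad2deg(np.arctan2(n[0],-n[1])))
s=arm.read_state(); print(s['position'],s['clock'],s['ee_rot'],s['contact_force'],s['wrist_torque'])
cv2.imwrite("pics/g3.png",cv2.resize(im[90:290,200:400,::-1],(600,600)))
```

```text
[470.5732366   88.94887856 203.10769595] [ 0.15354422 -0.98320811 -0.09862036] 1918 1.0640239132139093 tilt -5.659730329064043 yaw 8.875991630065046
[478.27976599  86.4666943  290.79063419] 6.55 [ 9.96771524e-01  8.02533030e-02  2.32900389e-03 -7.16013589e-04] [ 1.22424864 -0.27408751  0.01111543] [-0.02243522 -0.20227999 -0.00577141]
```

View pics/g3.png

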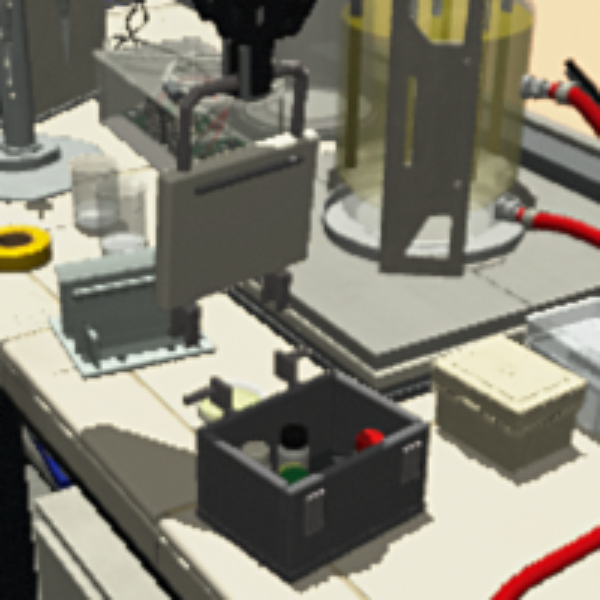

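The lid is off the pins, hanging from the gripper with about 5.7° of tilt. The cooler still stands, with its vials inside. I'll turn 16.7° and carry the lid over the stand.

Emit:
send_rows([
  {"x": 0,"y": 0,"z": 0,"ax": 0,"ay": 0,"az": 3.3,"gripper": 1},
  {"x": 0,"y": 0,"z": 0,"ax": 0,"ay": 0,"az": 5.0,"gripper": 1},
  {"x": 0,"y": 0,"z": 0,"ax": 0,"ay": 0,"az": 5.0,"gripper": 1},
  {"x": 0,"y": 0,"z": 0,"ax": 0,"ay": 0,"az": 3.4,"gripper": 1},
])

```text
clock: 6.88
position: [476.9, 86.2, 287.3]
ee_rot: [0.998, -0.068, -0.0, -0.0]
contact_force: [0.4, -0.0, -2.1]
gripper_width: 7.6
grasp_force: 59.1
```

Emit:
send_rows([
  {"x": -0.15,"y": -1.0,"z": 0,"ax": 0,"ay": 0,"az": 0,"gripper": 1},
  {"x": -0.15,"y": -1.8,"z": 0,"ax": 0,"ay": 0,"az": 0,"gripper": 1},
  {"x": -0.15,"y": -2.4,"z": 0,"ax": 0,"ay": 0,"az": 0,"gripper": 1},
  {"x": -0.15,"y": -2.8,"z": 0,"ax": 0,"ay": 0,"az": 0,"gripper": 1},
  {"x": -0.15,"y": -3.0,"z": 0,"ax": 0,"ay": 0,"az": 0,"gripper": 1},
])

```text
clock: 7.3
position: [483.8, 197.5, 287.6]
ee_rot: [0.998, -0.065, -0.0, -0.0]
contact_force: [0.4, 0.1, -1.4]
gripper_width: 7.7
grasp_force: 59.1
```

Emit:
send_rows([
  {"x": -0.15,"y": -3.0,"z": 0,"ax": 0,"ay": 0,"az": 0,"gripper": 1},
  {"x": -0.15,"y": -2.8,"z": 0,"ax": 0,"ay": 0,"az": 0,"gripper": 1},
  {"x": -0.15,"y": -2.6,"z": 0,"ax": 0,"ay": 0,"az": 0,"gripper": 1},
  {"x": -0.15,"y": -2.2,"z": 0,"ax": 0,"ay": 0,"az": 0,"gripper": 1},
  {"x": -0.15,"y": -1.5,"z": 0,"ax": 0,"ay": 0,"az": 0,"gripper": 1},
])

```text
clock: 7.72
position: [492.1, 319.8, 286.8]
ee_rot: [0.998, -0.064, -0.0, -0.0]
contact_force: [0.0, -0.2, -2.3]
gripper_width: 7.2
grasp_force: 59.1
```

Emit:
send_rows([
  {"x": 0,"y": 0,"z": 0,"ax": 0,"ay": 0,"az": 0,"gripper": 1},
  {"x": 0,"y": 0,"z": 0,"ax": 0,"ay": 0,"az": 0,"gripper": 1},
  {"x": 0,"y": 0,"z": 0,"ax": 0,"ay": 0,"az": 0,"gripper": 1},
])

```text
clock: 7.97
position: [492.2, 316.6, 287.3]
ee_rot: [0.998, -0.065, -0.0, 0.0]
contact_force: [-0.2, -1.8, -1.2]
gripper_width: 7.4
grasp_force: 59.1
```

```bash
cat > lid.py <<'E'
from h import *
def look(name=None):
    im,d=arm.get_image("side"); s=arm.read_state(); p=s['position']
    n0=np.array([-.136,-.99,0])
    m,n,N,sd,P=plane("side",d,((p[0]-80,p[0]+80),(p[1]-40,p[1]+45),(p[2]-135,p[2]-42)),n0)
    yaw=np.rad2deg(np.arctan2(n[0],-n[1])); a=np.deg2rad(yaw); ey=np.array([np.cos(a),np.sin(a)])
    t=P[:,:2]@ey; lo,hi=np.percentile(t,[.5,99.5])
    S=np.array([493.6,317.9]); b=np.deg2rad(-7.8); sy=np.array([np.cos(b),np.sin(b)]); sn=np.array([-np.sin(b),np.cos(b)])
    # mid-plane of lid (8 mm behind face) across-slot position, at face centre and at the hook end (lid x=+14)
    c=m-8*n; dn=np.cross(np.cross(n,[0,0,-1]),n); dn/=np.linalg.norm(dn)
    print("pos",p.round(1),"t",s['clock'],"F",s['contact_force'].round(1),"ee",s['ee_rot'].round(4))
    print("N",N,"sd",sd.round(2),"tilt",np.rad2deg(np.arcsin(n[2])).round(2),"yaw",yaw.round(2),"width",(hi-lo).round(1),"along-slot off",((lo+hi)/2-S@ey).round(1))
    for z in (p[2],m[2],p[2]-160):
        q=c+dn*((z-m[2])/dn[2]); print("  z",z.round(0),"across-slot off",((q[:2]-S)@sn).round(1))
    if name: cv2.imwrite(name,cv2.resize(im[60:260,150:350,::-1],(600,600)))
    return d
E
python3 -c "
from lid import *
look(); look('pics/g4.png')"
```

```text
pos [492.3 316.3 287.6] t 8.0167 F [-0.5 -1.  -1.3] ee [ 9.978e-01 -6.560e-02 -1.000e-04  2.000e-04]
N 1573 sd 1.41 tilt -5.97 yaw -7.8 width 126.5 along-slot off -5.0
  z 288.0 across-slot off 1.3
  z 199.0 across-slot off 10.5
  z 128.0 across-slot off 18.0
pos [492.4 316.2 287.7] t 8.0667 F [-0.7  0.6 -0.8] ee [ 0.9978 -0.0658 -0.      0.    ]
N 1549 sd 1.4 tilt -5.94 yaw -7.91 width 128.0 along-slot off -4.1
  z 288.0 across-slot off 1.2
  z 199.0 across-slot off 10.4
  z 128.0 across-slot off 17.9
```

View pics/g4.png

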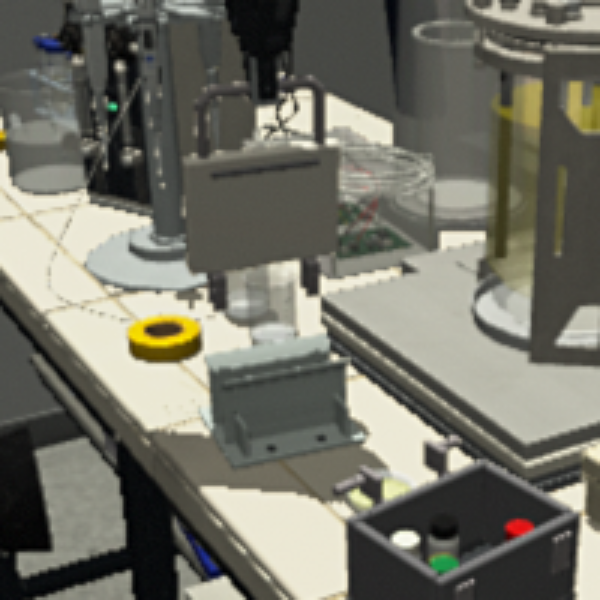

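The lid is over the stand at the right yaw (-7.8°), but grip friction holds a 5.95° tilt. I'll tilt the tool to level it and shift 3 mm along the slot.

Emit:
send_rows([
  {"x": 0.15,"y": 0,"z": 0,"ax": -2.0,"ay": 0,"az": 0,"gripper": 1},
  {"x": 0.15,"y": 0,"z": 0,"ax": -2.0,"ay": 0,"az": 0,"gripper": 1},
  {"x": 0,"y": 0,"z": 0,"ax": -1.95,"ay": 0,"az": 0,"gripper": 1},
  {"x": 0,"y": 0,"z": 0,"ax": 0,"ay": 0,"az": 0,"gripper": 1},
])

```text
clock: 8.4
position: [495.6, 316.4, 287.1]
ee_rot: [0.996, -0.066, -0.004, 0.052]
contact_force: [-0.0, -0.4, -1.8]
gripper_width: 7.5
grasp_force: 59.1
```

```bash
python3 -c "
from lid import *
look(); d=look()
W=cloud('side',d)[150:240,180:300].reshape(-1,3); W=W[(W[:,2]>64)&(W[:,2]<78)]; print(rect(W), len(W))"
```

```text
pos [495.5 316.3 287.2] t 8.45 F [ 0.3 -0.8 -2.2] ee [ 0.9965 -0.0655 -0.0036  0.0517]
N 1608 sd 1.46 tilt 0.35 yaw -7.8 width 127.4 along-slot off -0.8
  z 287.0 across-slot off 1.7
  z 199.0 across-slot off 1.2
  z 127.0 across-slot off 0.7
pos [495.5 316.2 287.4] t 8.5 F [ 0.4 -0.2 -1.7] ee [ 0.9965 -0.0657 -0.0035  0.0514]
N 1612 sd 1.41 tilt 0.34 yaw -7.76 width 127.8 along-slot off -0.9
  z 287.0 across-slot off 1.8
  z 198.0 across-slot off 1.2
  z 127.0 across-slot off 0.8
(array([486.9, 266.4]), array([505.2, 123.3]), 78.54) 570
```

Aligned: tilt 0.3°, across-slot offset about 1 mm, along-slot about -1 mm. Descending vertically, which with the 6° tool tilt is z·0.995 and y·-0.104.

Emit:
send_rows([
  {"x": 0,"y": -0.12,"z": 1.19,"ax": 0,"ay": 0,"az": 0,"gripper": 1},
  {"x": 0,"y": -0.16,"z": 1.5,"ax": 0,"ay": 0,"az": 0,"gripper": 1},
  {"x": 0,"y": -0.12,"z": 1.19,"ax": 0,"ay": 0,"az": 0,"gripper": 1},
  {"x": 0,"y": -0.1,"z": 1.0,"ax": 0,"ay": 0,"az": 0,"gripper": 1},
  {"x": 0,"y": -0.1,"z": 1.0,"ax": 0,"ay": 0,"az": 0,"gripper": 1},
])

```text
clock: 8.92
position: [495.6, 316.0, 228.2]
ee_rot: [0.997, -0.066, -0.003, 0.051]
contact_force: [-0.2, -0.5, -1.8]
gripper_width: 7.7
grasp_force: 59.1
```

Emit:
send_rows([
  {"x": 0,"y": -0.1,"z": 1.0,"ax": 0,"ay": 0,"az": 0,"gripper": 1},
  {"x": 0,"y": -0.1,"z": 1.0,"ax": 0,"ay": 0,"az": 0,"gripper": 1},
  {"x": 0,"y": -0.08,"z": 0.8,"ax": 0,"ay": 0,"az": 0,"gripper": 1},
  {"x": 0,"y": 0,"z": 0,"ax": 0,"ay": 0,"az": 0,"gripper": 1},
])

```text
clock: 9.25
position: [494.6, 315.6, 198.1]
ee_rot: [0.996, -0.066, -0.005, 0.053]
contact_force: [-0.8, 0.3, -1.9]
gripper_width: 7.9
grasp_force: 59.0
```

```bash
python3 -c "
from lid import *
look('pics/g5.png')"
```

```text
pos [495.1 316.  199.2] t 9.3 F [-0.4  0.5 -2.1] ee [ 0.9965 -0.0654 -0.0041  0.0526]
N 1278 sd 1.35 tilt 1.62 yaw -7.94 width 127.0 along-slot off -2.0
  z 199.0 across-slot off 2.5
  z 113.0 across-slot off 0.0
  z 39.0 across-slot off -2.1
```

No contact so far. Lowering the last stretch gently.

Emit:
send_rows([
  {"x": 0,"y": -0.06,"z": 0.6,"ax": 0,"ay": 0,"az": 0,"gripper": 1},
  {"x": 0,"y": -0.06,"z": 0.6,"ax": 0,"ay": 0,"az": 0,"gripper": 1},
  {"x": 0,"y": -0.05,"z": 0.5,"ax": 0,"ay": 0,"az": 0,"gripper": 1},
  {"x": 0,"y": -0.03,"z": 0.25,"ax": 0,"ay": 0,"az": 0,"gripper": 1},
])

```text
clock: 9.63
position: [495.1, 316.1, 179.7]
ee_rot: [0.996, -0.066, -0.004, 0.052]
contact_force: [0.3, 0.2, -2.0]
gripper_width: 7.5
grasp_force: 59.1
```

Emit:
send_rows([
  {"x": 0,"y": -0.02,"z": 0.2,"ax": 0,"ay": 0,"az": 0,"gripper": 1},
  {"x": 0,"y": 0,"z": 0,"ax": 0,"ay": 0,"az": 0,"gripper": 1},
])

```text
clock: 9.8
position: [495.4, 316.3, 178.3]
ee_rot: [0.996, -0.065, -0.004, 0.052]
contact_force: [-0.5, -0.1, -1.6]
gripper_width: 7.7
grasp_force: 59.3
```

Emit:
send_rows([
  {"x": 0,"y": -0.02,"z": 0.2,"ax": 0,"ay": 0,"az": 0,"gripper": 1},
  {"x": 0,"y": 0,"z": 0,"ax": 0,"ay": 0,"az": 0,"gripper": 1},
])

```text
clock: 9.97
position: [495.9, 316.6, 177.9]
ee_rot: [0.997, -0.065, -0.003, 0.051]
contact_force: [-1.5, -0.4, 2.8]
gripper_width: 7.4
grasp_force: 59.6
```

Emit:
send_rows([
  {"x": 0,"y": -0.02,"z": 0.2,"ax": 0,"ay": 0,"az": 0,"gripper": 1},
  {"x": 0,"y": 0,"z": 0,"ax": 0,"ay": 0,"az": 0,"gripper": 1},
])

```text
clock: 10.13
position: [496.6, 317.0, 177.9]
ee_rot: [0.997, -0.065, -0.001, 0.051]
contact_force: [-2.6, -1.2, 10.1]
gripper_width: 7.4
grasp_force: 60.3
```

Emit:
send_rows([
  {"x": 0,"y": -0.02,"z": 0.15,"ax": 0,"ay": 0,"az": 0,"gripper": 1},
  {"x": 0,"y": 0,"z": 0,"ax": 0,"ay": 0,"az": 0,"gripper": 1},
])

```text
clock: 10.3
position: [497.0, 317.4, 177.9]
ee_rot: [0.997, -0.065, -0.001, 0.05]
contact_force: [-4.7, -0.7, 14.2]
gripper_width: 7.6
grasp_force: 60.8
```

```bash
python3 -c "
from lid import *
d=look('pics/g5.png')
W=cloud('side',d).reshape(-1,3); W=W[np.isfinite(W[:,2])]
k=(abs(W[:,0]-495)<75)&(abs(W[:,1]-318)<40)&(W[:,2]>75)&(W[:,2]<230); P=W[k]
print(np.histogram(P[:,2],bins=np.arange(75,231,5)))
b=np.deg2rad(-7.8); t=(P[:,:2]-[493.6,317.9])@[np.cos(b),np.sin(b)]
for lo,hi in ((-38,-28),(28,38)): q=P[(t>lo)&(t<hi)&(P[:,2]>170)]; print('bar top',np.percentile(q[:,2],[50,95,99]).round(1) if len(q) else 0)
q=P[(abs(t)>15)&(abs(t)<30)&(P[:,2]<165)]; print('plate top',np.percentile(q[:,2],[95,99,100]).round(1))
"
```

```text
pos [497.  317.4 177.9] t 10.35 F [-4.1 -1.3 14.7] ee [ 9.966e-01 -6.480e-02 -6.000e-04  5.010e-02]
N 857 sd 1.32 tilt 3.27 yaw -7.96 width 128.0 along-slot off -0.3
  z 178.0 across-slot off 6.2
  z 103.0 across-slot off 1.9
  z 18.0 across-slot off -3.0
(array([ 81,  91,  92,  84,  96,  94,  88,  97,  83,  95,  88, 111, 127,
        74,  20,  13,  15,  16,  18,  14,  18,  36,  62,  83,  36,  24,
        25,  23,  18,  16,  32]), array([ 75,  80,  85,  90,  95, 100, 105, 110, 115, 120, 125, 130, 135,
       140, 145, 150, 155, 160, 165, 170, 175, 180, 185, 190, 195, 200,
       205, 210, 215, 220, 225, 230]))
bar top [193.4 196.4 196.7]
bar top [192.6 195.3 196.7]
plate top [139.9 141.4 141.6]
```

View pics/g5.png

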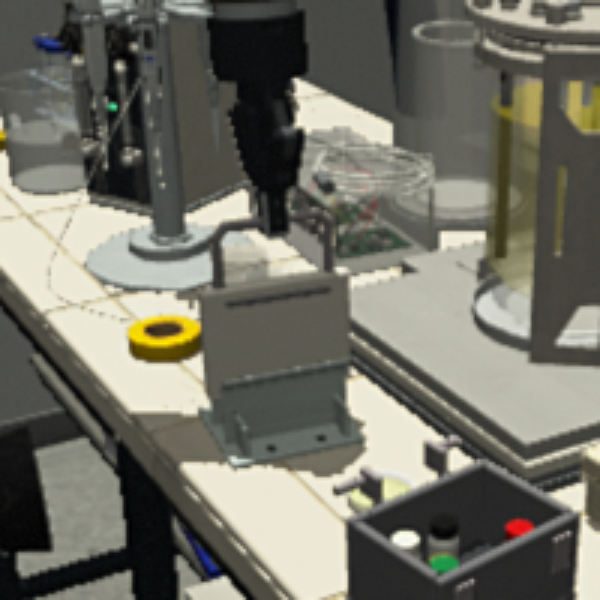

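The lid is fully down: plate top 141 mm (nominal 140), bar top 195-196 mm (nominal 195), midway along the slot. I'll ease the small lean, release and back off along the tool axis.

Emit:
send_rows([
  {"x": 0,"y": 0.3,"z": -0.15,"ax": 0,"ay": 0,"az": 0,"gripper": 1},
  {"x": 0,"y": 0.2,"z": -0.1,"ax": 0,"ay": 0,"az": 0,"gripper": 1},
  {"x": 0,"y": 0,"z": 0,"ax": 0,"ay": 0,"az": 0,"gripper": 1},
])

```text
clock: 10.6
position: [495.5, 312.2, 177.9]
ee_rot: [0.997, -0.065, -0.002, 0.051]
contact_force: [-1.4, 0.7, 7.3]
gripper_width: 7.8
grasp_force: 60.0
```

Emit:
send_rows([
  {"x": 0,"y": 0,"z": 0,"ax": 0,"ay": 0,"az": 0,"gripper": 0.5},
  {"x": 0,"y": 0,"z": 0,"ax": 0,"ay": 0,"az": 0,"gripper": 0.2},
  {"x": 0,"y": 0,"z": 0,"ax": 0,"ay": 0,"az": 0,"gripper": -0.1},
  {"x": 0,"y": 0,"z": 0,"ax": 0,"ay": 0,"az": 0,"gripper": -0.1},
  {"x": 0,"y": 0,"z": 0,"ax": 0,"ay": 0,"az": 0,"gripper": -0.1},
])

```text
clock: 11.02
position: [494.7, 311.5, 175.5]
ee_rot: [0.996, -0.065, -0.004, 0.052]
contact_force: [0.2, -0.7, -0.6]
gripper_width: 47.2
grasp_force: 0.0
```

Emit:
send_rows([
  {"x": 0,"y": 0,"z": -1.0,"ax": 0,"ay": 0,"az": 0,"gripper": -0.1},
  {"x": 0,"y": 0,"z": -2.0,"ax": 0,"ay": 0,"az": 0,"gripper": -0.1},
  {"x": 0,"y": 0,"z": -2.5,"ax": 0,"ay": 0,"az": 0,"gripper": -0.1},
  {"x": 0,"y": 0,"z": -2.5,"ax": 0,"ay": 0,"az": 0,"gripper": -0.1},
  {"x": 0,"y": 0,"z": -2.0,"ax": 0,"ay": 0,"az": 0,"gripper": -0.1},
])

```text
clock: 11.43
position: [496.7, 322.3, 278.4]
ee_rot: [0.997, -0.065, -0.002, 0.051]
contact_force: [-0.0, -0.5, -0.5]
gripper_width: 46.8
grasp_force: 0.0
```

Run:
```python
from h import *
im,d=arm.get_image("side"); cv2.imwrite("pics/g6.png",cv2.resize(im[60:260,150:350,::-1],(600,600)))
m,n,N,s,P=plane("side",d,((420,570),(290,350),(80,136)),np.array([-.136,-.99,0]))
print(m,N,"tilt",np.rad2deg(np.arcsin(n[2])))
W=cloud("side",d).reshape(-1,3); k=(abs(W[:,0]-495)<75)&(abs(W[:,1]-318)<40)
for a,b in ((100,160),(170,210)): q=W[k&(W[:,2]>a)&(W[:,2]<b),2]; print(np.percentile(q,[95,99]))
s=arm.read_state(); print(s['position'],s['clock'],s['contact_force'])
```

```text
[489.15897584 310.5740243  107.27120256] 834 tilt -1.2530766626301537
[145.23838695 157.311205  ]
[195.43415267 195.96921859]
[498.39047671 323.64067672 282.79498026] 11.4833 [0.84856049 0.61171227 4.87241643]
```

View pics/g6.png

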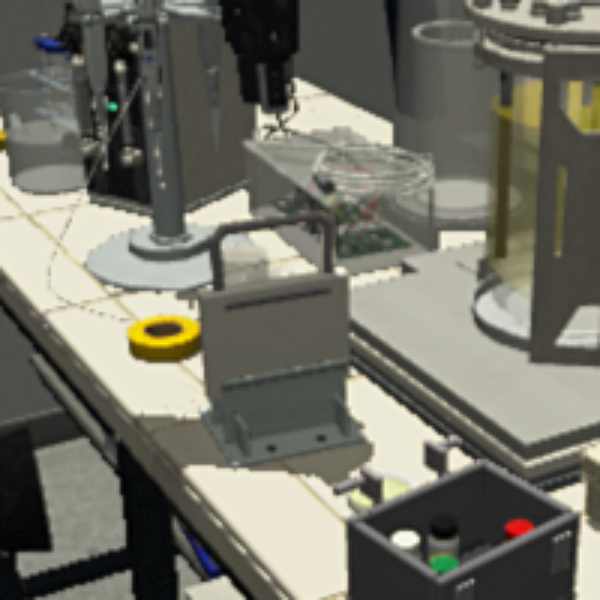

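The lid stands free in the slot (plate top at (275,285), bar top at 195.5 mm, tilt about 1°), with the gripper well above it. I'll let it settle for a moment, recheck and hand in.

Emit:
send_rows([
  {"x": 0,"y": 0,"z": -0.5,"ax": 0,"ay": 0,"az": 0,"gripper": -0.1},
  {"x": 0,"y": 0,"z": 0,"ax": 0,"ay": 0,"az": 0,"gripper": -0.1},
  {"x": 0,"y": 0,"z": 0,"ax": 0,"ay": 0,"az": 0,"gripper": -0.1},
  {"x": 0,"y": 0,"z": 0,"ax": 0,"ay": 0,"az": 0,"gripper": -0.1},
  {"x": 0,"y": 0,"z": 0,"ax": 0,"ay": 0,"az": 0,"gripper": -0.1},
])

```text
clock: 11.9
position: [495.9, 322.1, 279.4]
ee_rot: [0.996, -0.065, -0.004, 0.053]
contact_force: [0.5, 0.8, -0.3]
gripper_width: 47.2
grasp_force: 0.0
```

Run:
```python
from h import *
im,d=arm.get_image("side")
m,n,N,s,P=plane("side",d,((420,570),(290,350),(80,136)),np.array([-.136,-.99,0]))
t=np.rad2deg(np.arcsin(n[2])); print(m,N,"tilt",t)
W=cloud("side",d).reshape(-1,3); q=W[(abs(W[:,0]-495)<75)&(abs(W[:,1]-318)<40)&(W[:,2]>170)&(W[:,2]<210),2]; b=np.percentile(q,99); print(b)
if abs(t)<8 and abs(b-196)<3: print(arm.job_done())
```

```text
[488.63753166 310.3941321  107.00825116] 805 tilt -0.7792614836517864
196.1515956105766
the job is handed in; nothing more can be done
None
```

I opened the lid to vertical, lifted it off its pins and stood it hinge end down, fully seated about midway along the stand's slot; the gripper has let go and is clear, and I handed the job in at about 12 s.

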